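Gauge the depth of an emptied airless dispenser

ROBOT

A 7-joint arm with a two-finger parallel gripper is mounted at the origin on the work surface. World frame = base frame: x ahead of the robot, y to its left, z up, the work surface at z = 0. Lengths are in m, angles in rad, forces in N, time in s.
With the tool pointing down it reaches from about 0.4 to 0.875 m from the base axis. Payload 19.3 kg.
Tool frame: the origin (TCP) lies midway between the tips of the shut fingers; the grasp point (between the pads) lies robot.hold_point_z behind it (robot.hold_point_z is the distance from the TCP to the grasp point, in m); z points along the fingers, y is the line along which they close (so a half turn about z gives the same grasp; the last joint's range is limited). The gripper opens to 85 mm and grips with 20 to 120 N. Pads are 22 mm wide; open, the fingers measure 114 mm over their backs; the gripper's body (76 mm by 85 mm) begins 54 mm behind the grasp point. The pads swing forward as they close: fully open they stand 13 mm farther back than shut.
Start: joints at [1.092, 0.521, -0.036, 1.599, 0.021, 1.021, -0.113], TCP at [0.248, -0.574, 0.231] pointing down, gripper open.
Joint ranges: [-2.91, 2.91], [-0.3, 2.13], [-1.5, 1.42], [0.17, 2.43], [-1.26, 4.41], [0.16, 1.93], [-2.52, 2.52]. Speed limits (rad/s): [1.89, 1.89, 2.39, 2.39, 3.01, 3.01, 3.01].

INTERFACE

Orientations are given as [roll, pitch, yaw] about the fixed x, y, z axes, in that order (R = Rz(yaw) Ry(pitch) Rx(roll)).
In Python, from station import robot, viewer, boxes_of, regions_of gives the robot as it stands.
- The arm moves only by the tool apply_moves, never from a script. Its argument "series" is a list that holds one entry, the list of rows, each a list of 7 numbers: the shift along the tool's x, y, z scaled (see below), then the turn, a rotation vector about the tool's x, y, z scaled (see below), then the closure, from -1 (fully open) to 1 (shut), so that 0 is half open. In form: [[[x, y, z, rx, ry, rz, claw], ...]]. A call has 1 to 8 rows; each row is the pose to reach, as a shift and turn from the pose commanded when the call began, along the tool's axes at that moment; what a row does not reach only later rows make up. The controller multiplies each number of a shift by 300 mm and each number of a turn by 120 degrees. A row lasts 1/12 s, in which the tool goes at most 41.7 mm and 7.16 degrees, less where a joint would pass 70% of its speed; a pose out of reach is approached as far as the arm can. A call with a number of a shift or a turn outside -1 to 1 is refused whole. A call with a gripper value outside its range is refused whole. The fingers move at their own pace and stop on an object; "grip_force" is the grip in N (left out, the last holds). Time passes only in rows, so rows that repeat a pose let the fingers close. It gives the time, the measured TCP pose, the force, the opening and the grip force at its end, in the units of the state.
- robot.get_state(): the state, without advancing time (a new reading comes with each control period).
- viewer.get_image(name): name is "scene" or "top" or "wrist"; returns a dict with "color" (400x640x3 uint8, blue, green, red), "K" (3x3 intrinsics, pixels), "origin" and "attitude" of the camera in the world. Camera axes: x right, y down, z forward; pixel columns grow to the right and rows downward; lengths in m; the calibration is good to about 2 mm. A picture is of the moment at which its call begins. There is no depth.
- robot.hand_in(): hands the job in; it is judged then, once.
Trained networks look in the newest picture that a camera, given by its name, has taken for a name from the list of things; names that differ only in an ending like _2 or _b are one class to them, and where a whole thing is asked for, a point or a joint stands for the part that bears it (a point fixed in the world has none). Each returns a list of dicts, best first, with "score" (0 to 1); they miss things now and then, are a little off and sometimes report something else, mostly with a low value. They report only what shows in the picture. A call takes as long as a camera call. They do not tell look-alikes from the thing itself.
- boxes_of(thing, camera): "location" ([x, y, z] in m, in world coordinates, good to about 4 mm: the middle of the surface that is visible of it).
- regions_of(thing, camera): "region" (400x640 bool, what is visible of it).
The state is a dict: "time": time; "joint_positions": joint angles; "joint_vel": joint speeds; "joint_torque": joint torques, N m; "position": TCP position; "orientation": TCP orientation; "force": force on the tool from outside, world axes, zero at the start; "torque": the same for the moment, N m; "finger_gap": opening from 0.0 (shut) to 1.0 (fully open); "grip_force": force on a finger pad.
Only numpy, scipy, OpenCV 4.12 (cv2) and the standard library are available. Lean on these libraries where they do the work, as an engineer would, in place of code of your own. Each camera call takes 0.05 s, during which the arm holds its last target. There are 200 camera calls.

TASK

I am sizing a refill for the white dispenser on the black board, whose pump head is off. Take the gauge rod from its stand, slide it into the dispenser and push the loose follower inside gently down until it is fully home on its hard stop, then slide the rod's collar down until it rests on the dispenser's mouth, so that the length left exposed shows the depth. Leave the rod standing there with its tip on the bottom, never press harder than about 30 N, and leave the other things where they are.

Things in the scene. Friction and masses are not known exactly. Their poses are not given: they have to be found in the camera images.
- dispenser: White plastic airless dispenser, fixed upright on the board: round body 54 mm across and 80 mm high, then a neck 30 mm across up to the flat mouth, 106 mm above the origin (centre of the underside, z up). Down its axis runs a 13 mm bore. In it a grey follower (piston 12 mm across, flat top) slides down at a push of about 5 N and stays where it is left, until it meets a hard stop: the force then rises sharply.
- mouth (a point): Centre of the dispenser's flat mouth, the top of the bore; z up. At the start the follower's top is 44 to 82 mm below this and has 10 to 22 mm still to go; home on its stop, its top is 66 to 92 mm below. Neither is measured: it must be felt.
- stand: Grey plastic block, 60 x 60 mm and 55 mm high, fixed on the board, with an 11.5 mm hole, 45 mm deep, in the middle of its top, in which the rod stands at the start. Origin: centre of the underside, z up.
- stand_hole (a point): Centre of the hole's mouth in the top of the stand.
- rod: Gauge rod, 140 mm long, about 90 g with its collar, upright at the start. Origin: centre of the tip; z runs up along the rod to the head. Steel shank of 10 mm diameter with a tapered tip (6 mm across at the end, full width 5 mm up); at the top a white cylindrical head to grip, 16 mm across, 116 to 140 mm above the tip, on a fixed white guard 22 mm across (112 to 116 mm). It slides freely in stand and bore.
- rod_tip (a point): End of the rod's tip (the rod's origin).
- rod_head (a point): Centre of the top of the rod's head, 140 mm above the tip.
- collar_under (a point): Centre of the underside of the collar, a white disc 50 mm across and 10 mm thick around the rod's shank. At the start it sits just under the guard (its top face 0 to 4 mm below it). It slides along the shank when pushed with about 2.5 N and stays where it is left. With the rod home it still stands 6 to 36 mm above the mouth.
- bottle_a: Coral plastic bottle with white cap, 58 mm across, 150 mm high, standing; a bystander. Origin: centre of the underside.
- bottle_b: Second coral bottle, the same; a bystander. Origin: centre of the underside.
- teether: Silicone teether ring, 76 mm across, 16 mm thick, lying flat; a bystander. Origin: centre of the underside.
- tongs: Stainless tongs, about 180 mm long, 50 mm wide, lying flat; a bystander. Origin: about the middle of their underside, x along their length.
- pump_head: The dispenser's white pump head, 38 mm across, 52 mm high, standing; a bystander. Origin: centre of the underside.
- bottle_ring: Coral screw ring of a bottle, 48 mm across, 16 mm high, lying flat; a bystander. Origin: centre of the underside.
- tree_rack: White tree-shaped drying rack, fixed; foot 140 mm across, 277 mm high, branches up to 75 mm from the trunk (80 mm with their thickness). Origin: centre of the underside.
Mind the look-alikes: they are no part of the job. Leave any blue or purple look-alike of the rod alone.

How it is judged:
On the way, in this order (a step that is already met when the one before it is completed fails the run):
1. The rod's tip is in the dispenser's bore, at least 20 mm below the mouth (horizontal distance between rod_tip and mouth below 0.008 m and angle between rod's own z axis and vertical below 0.12 rad and z of rod_tip in the frame of mouth below -0.02 m), for 0.1 s.
2. The follower is home on its stop (within 2 mm), pushed down by the rod (horizontal distance between rod_tip and mouth below 0.008 m and angle between rod's own z axis and vertical below 0.12 rad and distance between follower_c0 and stop_c0 below 0.008 m and distance between rod_tip and follower_c0 below 0.0075 m), for 0.2 s.
At the end, for the whole second after the job is handed in: The follower is home (within 2 mm of its stop), the rod stands in the bore (tilt under 0.12 rad) at rest with its tip on the follower (within about 2 mm of touching it), and the centre of the collar's underside is less than 3 mm above the mouth (horizontal distance between rod_tip and mouth below 0.008 m and angle between rod's own z axis and vertical below 0.12 rad and distance between follower_c0 and stop_c0 below 0.008 m and distance between rod_tip and follower_c0 below 0.005 m and z of collar_under in the frame of mouth below 0.003 m and linear speed of rod below 0.01 m/s and angular speed of rod below 0.1 rad/s).
It fails at once if The rod presses on the follower with more than 30 N (contact force between rod and follower_c0 above 30 N).
It fails at once if The rod or its collar presses on the dispenser with more than 30 N (contact force between rod and dispenser above 30 N).
It fails at once if A bystander is moved by more than 30 mm (distance of any of bottle_a, bottle_b, teether, tongs, pump_head, bottle_ring from where it was at the start of the episode above 0.03 m).
It fails at once if The arm or the fingers knock the tree rack (over 5 N) (contact force between any of the arm, the fingers and tree_rack above 5 N).
It also fails if it takes over 54 s, if anything falls off the work surface, if the arm or the gripper's body presses on something with over 40 N, if the wrist force passes 120 N, or if a joint passes its speed limit or range.

## Working session

There is one attempt and no reset: what is moved stays moved. The work goes in short steps, Python scripts to look and compute and a tool call to move; the robot and the scene stay as the last step left them, time stands still between calls to the robot, and variables do not carry over. Pictures are saved under pics/ and viewed, at most 10 in all, crops included, and the job is handed in when it is done.

Besides the shell and the picture viewer there is one more tool, called after "Call:" as name(argument=value, ...) on one line, values as JSON. apply_moves: Moves the arm, as the interface text tells. Its arguments: {"type":"object","properties":{"series":{"type":"array"},"grip_force":{"type":"number"}},"required":["series"]}

```bash
mkdir -p pics; ls; cat > h.py <<'E'
import numpy as np, cv2
from scipy.spatial.transform import Rotation as R
from station import robot, viewer, boxes_of, regions_of
def Rm(a):
    a=np.array(a); return a if a.shape==(3,3) else (R.from_quat(a).as_matrix() if a.size==4 else R.from_euler('xyz',a).as_matrix())
def ray(im,u,v):
    d=Rm(im['attitude'])@np.linalg.inv(im['K'])@[u,v,1]; return np.array(im['origin']),d
def at_z(im,u,v,z):
    o,d=ray(im,u,v); return o+d*(z-o[2])/d[2]
def px(im,p):
    q=np.array(im['K'])@(Rm(im['attitude']).T@(np.array(p)-im['origin'])); return q[:2]/q[2]
E
python3 - <<'E'
from h import *
s=robot.get_state(); print(s, robot.hold_point_z)
for c in('scene','top'):
    im=viewer.get_image(c); cv2.imwrite(f'pics/{c}0.png',im['color']); print(c,im['origin'],im['attitude'],im['K'][0][0])
    for t in('dispenser','stand','rod','rod_head','collar_under','tree_rack','bottle_a','pump_head'):
        for b in boxes_of(t,c): print(t,b['score'],np.round(b['location'],3),np.round(px(im,b['location'])))
E
```

```text
pics
{'time': 0.0, 'joint_positions': array([ 1.09179346,  0.52201087, -0.03631421,  1.60001474,  0.02119938,
        1.02112245, -0.11281718]), 'joint_vel': array([ 1.30615707e-05, -5.62933290e-04, -1.46365601e-03, -4.82623158e-04,
        8.31148746e-04, -5.07603490e-04, -4.34252530e-04]), 'joint_torque': array([-3.80177453e-04, -9.27094030e+01,  1.98001049e+00, -3.69924188e+01,
        1.77698338e-02,  8.21450871e-03, -1.58697043e-05]), 'position': array([ 0.24826258, -0.57319437,  0.23072543]), 'orientation': array([-3.14042576e+00,  9.10605000e-05,  4.08764131e-01]), 'force': array([0.07703378, 0.1874471 , 0.17525541]), 'torque': array([-0.00199324, -0.01008718,  0.01073474]), 'grip_force': 0.0, 'finger_gap': 0.9970154477014244} 0.0187
scene [1.03954736 0.44075707 0.98688241] [-2.5016905  -0.00302084  2.33413471] 379.1536164297023
dispenser 0.63 [0.54  0.416 0.02 ] [442. 306.]
dispenser 0.62 [ 0.587 -0.152  0.076] [281. 187.]
stand 0.66 [0.547 0.154 0.064] [366. 240.]
rod 0.82 [0.532 0.147 0.122] [369. 224.]
rod 0.7 [0.308 0.171 0.112] [423. 185.]
rod 0.61 [0.832 0.186 0.108] [3
[... 917 characters left out ...]
6 [0.53  0.14  0.125] [258. 221.]
rod_head 0.78 [0.822 0.174 0.109] [248. 111.]
rod_head 0.7 [0.71  0.129 0.052] [267. 158.]
rod_head 0.59 [0.528 0.14  0.123] [258. 223.]
rod_head 0.56 [0.299 0.17  0.114] [245. 319.]
rod_head 0.36 [ 0.567 -0.158  0.088] [378. 208.]
collar_under 0.78 [0.299 0.166 0.112] [247. 319.]
collar_under 0.5 [0.529 0.145 0.125] [256. 222.]
collar_under 0.48 [0.818 0.182 0.111] [245. 112.]
collar_under 0.25 [0.529 0.141 0.124] [258. 222.]
tree_rack 0.8 [0.526 0.399 0.018] [167. 229.]
bottle_a 0.86 [ 0.468 -0.394  0.105] [476. 246.]
bottle_a 0.7 [ 0.651 -0.016  0.107] [322. 174.]
pump_head 0.8 [0.708 0.128 0.055] [268. 159.]
pump_head 0.43 [0.526 0.401 0.018] [166. 229.]
```

View pics/scene0.png

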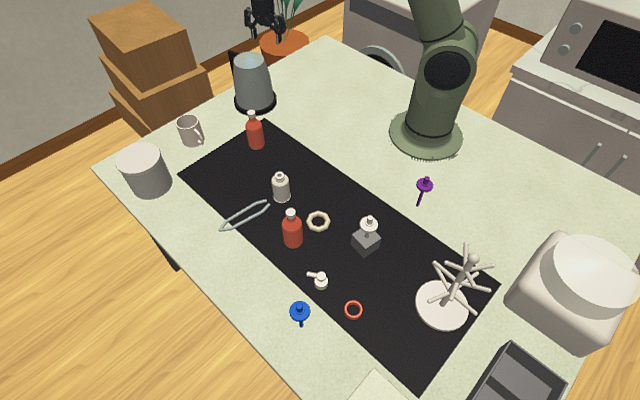

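View pics/top0.png

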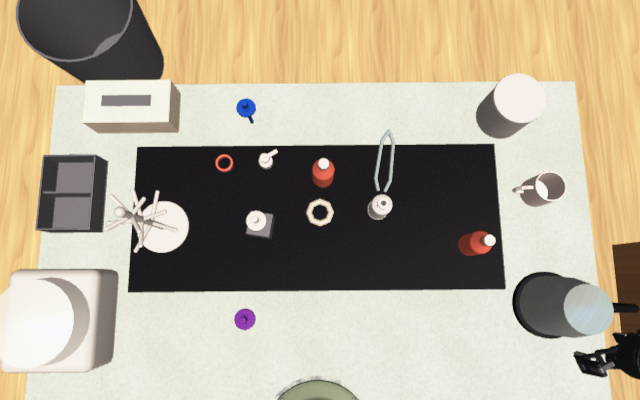

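The candidates for the rod are the white one in the grey stand (scene 369,225; top 257,221), the purple one (425,185) and the blue one (300,312). By the description I choose the white one. The dispenser is at scene (281,187), top (380,207). Next is a close crop to check.

```bash
python3 - <<'E'
from h import *
a=cv2.imread('pics/scene0.png');b=cv2.imread('pics/top0.png')
f=lambda i,u,v:cv2.resize(i[v-19:v+18,u-25:u+25],(400,296),interpolation=cv2.INTER_CUBIC)
cv2.imwrite('pics/crop.png',np.vstack([np.hstack([f(a,369,232),f(a,281,187)]),np.hstack([f(b,257,221),f(b,380,207)])]))
E
```

```text
(no output)
```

View pics/crop.png

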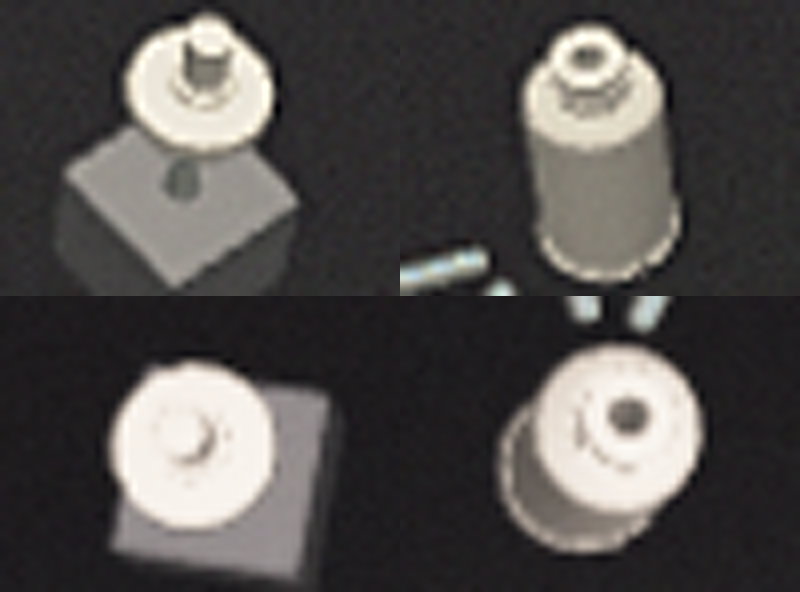

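The crop confirms the white rod with its head, guard and collar in the grey stand. The head top is at scene (370,217), top (255,219.7). The dispenser bore is open, at scene (279,175), top (383.7,203).

```bash
python3 - <<'E'
from h import *
S=viewer.get_image('scene');T=viewer.get_image('top')
def tri(a,b):
    A=np.zeros((3,3));y=np.zeros(3)
    for im,p in((S,a),(T,b)):
        o,d=ray(im,p[0]-.4,p[1]-.4);d/=np.linalg.norm(d);M=np.eye(3)-np.outer(d,d);A+=M;y+=M@o
    return np.linalg.solve(A,y)
for n,a,b,z in(('head',(370,217),(255,219.7),.152),('mouth',(279.4,175.1),(383.75,203),.108)):
    print(n,tri(a,b),at_z(S,a[0]-.4,a[1]-.4,z),at_z(T,b[0]-.4,b[1]-.4,z))
for n,c in(('tongs','top'),('teether','top'),('bottle_ring','top')):
    print(n,[(b['score'],np.round(b['location'],3)) for b in boxes_of(n,c)][:1])
s=robot.get_state();print(s['time'],Rm(s['orientation']))
W=viewer.get_image('wrist');print(Rm(s['orientation']).T@(np.array(W['origin'])-s['position']))
E
```

```text
head [0.53162775 0.14451267 0.15509898] [0.53016062 0.14281357 0.152     ] [0.53165776 0.14556965 0.152     ]
mouth [ 0.57637423 -0.16833124  0.11161184] [ 0.57448174 -0.17088156  0.108     ] [ 0.57698337 -0.1688619   0.108     ]
tongs [(0.94, array([ 0.703, -0.195,  0.014]))]
teether [(0.92, array([ 0.568, -0.012,  0.017]))]
bottle_ring [(0.5, array([0.707, 0.25 , 0.023]))]
1.15 [[ 9.17637062e-01  3.97419453e-01  1.92180288e-05]
 [ 3.97419453e-01 -9.17637062e-01 -1.39863899e-05]
 [ 1.20767120e-05  2.04720482e-05 -1.00000000e+00]]
[ 0.07488115  0.00073358 -0.14210994]
```

Call:
apply_moves(series=[[[0.7,-0.7,-0.08,0,0,-0.45,-1],[0.7,-0.7,-0.08,0,0,-0.45,-1],[0.7,-0.7,-0.08,0,0,-0.45,-1],[0.7,-0.7,-0.08,0,0,-0.45,-1],[0.7,-0.7,-0.08,0,0,-0.45,-1],[0.7,-0.7,-0.08,0,0,-0.45,-1],[0.7,-0.7,-0.08,0,0,-0.45,-1],[0.7,-0.7,-0.08,0,0,-0.45,-1]]], grip_force=20)

```text
time: 1.87
position: [0.3602, -0.2918, 0.2563]
orientation: [3.14, -0.001, 1.365]
force: [1.4, -0.0, 0.6]
finger_gap: 1.001
grip_force: 0.0
```

Call:
apply_moves(series=[[[0.9,0.2,0,0,0,-0.105,-1],[0.9,0.2,0,0,0,-0.105,-1],[0.9,0.2,0,0,0,-0.105,-1],[0.9,0.2,0,0,0,-0.105,-1],[0.9,0.2,0,0,0,-0.105,-1],[0.9,0.2,0,0,0,-0.105,-1],[0.9,0.2,0,0,0,-0.105,-1],[0.9,0.2,0,0,0,-0.105,-1]]])

```text
time: 2.53
position: [0.4769, -0.0414, 0.2556]
orientation: [3.14, -0.002, 1.578]
force: [-1.6, 0.4, -0.6]
finger_gap: 0.999
grip_force: 0.0
```

Call:
apply_moves(series=[[[0.62,0.18,0,0,0,0,-1],[0.62,0.18,0,0,0,0,-1],[0.62,0.18,0,0,0,0,-1],[0.62,0.18,0,0,0,0,-1],[0.62,0.18,0,0,0,0,-1],[0.62,0.18,0,0,0,0,-1],[0.62,0.18,0,0,0,0,-1],[0.62,0.18,0,0,0,0,-1]]])

```text
time: 3.2
position: [0.5288, 0.1383, 0.2551]
orientation: [-3.141, 0.001, 1.571]
force: [-0.8, -0.5, -0.7]
finger_gap: 0.998
grip_force: 0.0
```

```bash
python3 - <<'E'
from h import *
W=viewer.get_image('wrist');cv2.imwrite('pics/w1.png',W['color']);s=robot.get_state()
print(s['position'],s['orientation'],s['time'])
print('exp head px',px(W,[.531,.1445,.152]))
for t in('rod_head','collar_under','stand','rod'):
    for b in boxes_of(t,'wrist'): print(t,b['score'],np.round(b['location'],4))
np.savez('w1.npz',**{k:np.array(W[k]) for k in('K','origin','attitude')})
E
```

```text
[0.52888505 0.13785278 0.2552411 ] [-3.14141005e+00  7.34459393e-04  1.56989181e+00] 3.25
exp head px [314.04560402 189.96322751]
rod_head 0.98 [0.3025 0.177  0.113 ]
rod_head 0.65 [0.8091 0.1793 0.1053]
rod_head 0.56 [0.5312 0.1485 0.1278]
collar_under 0.98 [0.5274 0.1529 0.1223]
collar_under 0.97 [0.8086 0.176  0.1048]
collar_under 0.77 [0.3088 0.1757 0.1086]
stand 0.97 [0.5273 0.1685 0.0572]
rod 0.92 [0.5315 0.1477 0.1257]
rod 0.68 [0.3035 0.1744 0.1105]
rod 0.63 [0.8168 0.1764 0.1016]
rod 0.48 [ 0.5715 -0.1438  0.0081]
```

View pics/w1.png

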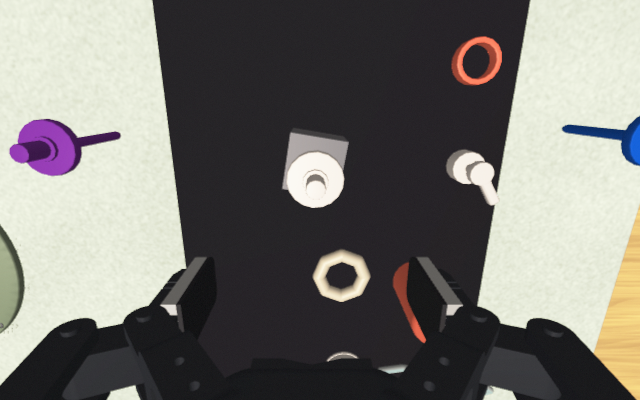

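The white rod sits below the gripper with its head top at about (316,189), within 2 px of the prediction (314,190). I'm going down to grip the head above the guard.

Call:
apply_moves(series=[[[0.022,0.009,0.1,0,0,0,-1],[0.022,0.009,0.2,0,0,0,-1],[0.022,0.009,0.3,0,0,0,-1],[0.022,0.009,0.36,0,0,0,-1],[0.022,0.009,0.4,0,0,0,-1],[0.022,0.009,0.4,0,0,0,-1],[0.022,0.009,0.4,0,0,0,0.2],[0.022,0.009,0.4,0,0,0,0.2]]])

```text
time: 4.12
position: [0.5323, 0.1459, 0.1366]
orientation: [3.14, -0.0, 1.571]
force: [-0.1, 0.5, 0.3]
finger_gap: 0.75
grip_force: 0.0
```

```bash
python3 - <<'E'
from h import *
s=robot.get_state();print(s['position'],s['finger_gap'],s['force'])
W=viewer.get_image('scene');i=W['color'];u,v=map(int,px(W,[.531,.1445,.15]));cv2.imwrite('pics/s2.png',cv2.resize(i[v-30:v+30,u-40:u+40],(640,480),interpolation=cv2.INTER_CUBIC))
E
```

```text
[0.53232942 0.14587506 0.13657008] 0.7504001304884562 [-0.06491003  0.49876977  0.25006705]
```

View pics/s2.png

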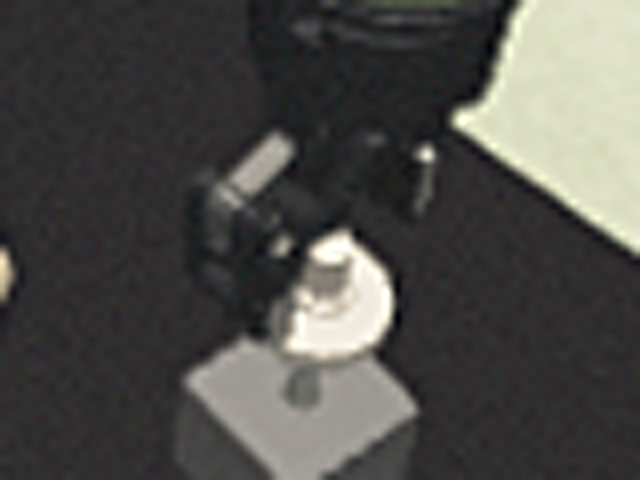

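The fingers straddle the head (crop about 330,260), so I'm closing.

Call:
apply_moves(series=[[[0,0,0.003,0,0,0,0.3],[0,0,0.003,0,0,0,0.5],[0,0,0.003,0,0,0,1],[0,0,0.003,0,0,0,1],[0,0,0.003,0,0,0,1],[0,0,0.003,0,0,0,1],[0,0,0.003,0,0,0,1],[0,0,0.003,0,0,0,1]]], grip_force=30)

```text
time: 4.83
position: [0.532, 0.1459, 0.1348]
orientation: [3.141, -0.0, 1.571]
force: [-0.2, -0.7, 6.2]
finger_gap: 0.17
grip_force: 29.3
```

Call:
apply_moves(series=[[[0,0,-0.05,0,0,0,1],[0,0,-0.12,0,0,0,1],[0,0,-0.2,0,0,0,1],[0,0,-0.3,0,0,0,1],[0,0,-0.4,0,0,0,1],[0,0,-0.45,0,0,0,1],[-0.1,0.01,-0.45,0,0,0,1],[-0.2,0.03,-0.45,0,0,0,1]]])

```text
time: 5.5
position: [0.5405, 0.0865, 0.2705]
orientation: [3.14, -0.001, 1.574]
force: [0.6, -1.5, -1.2]
finger_gap: 0.172
grip_force: 29.5
```

```bash
python3 - <<'E'
from h import *
for c in('scene','wrist'):
    for b in boxes_of('rod',c): print(c,b['score'],np.round(b['location'],4))
    for b in boxes_of('collar_under',c): print(c,'col',b['score'],np.round(b['location'],4))
print(robot.get_state()['position'],robot.get_state()['finger_gap'],robot.get_state()['time'])
E
```

```text
scene 0.75 [0.8314 0.183  0.1083]
scene 0.53 [0.3056 0.1714 0.1138]
scene 0.45 [0.5332 0.1539 0.1243]
scene col 0.69 [0.5379 0.1548 0.1244]
scene col 0.62 [0.8308 0.1829 0.1116]
wrist 0.92 [0.5315 0.1477 0.1257]
wrist 0.68 [0.3035 0.1744 0.1105]
wrist 0.63 [0.8168 0.1764 0.1016]
wrist 0.48 [ 0.5715 -0.1438  0.0081]
wrist col 0.98 [0.5274 0.1529 0.1223]
wrist col 0.97 [0.8086 0.176  0.1048]
wrist col 0.77 [0.3088 0.1757 0.1086]
[0.54061429 0.08508734 0.26926515] 0.17342803273247703 5.7
```

Call:
apply_moves(series=[[[-0.1,0.015,0,0,0,0,1],[-0.22,0.03,0,0,0,0,1],[-0.35,0.05,0,0,0,0,1],[-0.48,0.07,0,0,0,0,1],[-0.61,0.085,0,0,0,0,1],[-0.73,0.1,0,0,0,0,1],[-0.82,0.11,0,0,0,0,1],[-0.85,0.115,0,0,0,0,1]]])

```text
time: 6.37
position: [0.5751, -0.173, 0.2688]
orientation: [-3.141, 0.001, 1.568]
force: [-0.7, -0.2, -1.3]
finger_gap: 0.175
grip_force: 29.5
```

```bash
python3 - <<'E'
from h import *
viewer.get_image('wrist')
S=viewer.get_image('scene');T=viewer.get_image('top');W=viewer.get_image('wrist')
s=robot.get_state();p=s['position'];print(p,s['orientation'],s['finger_gap'],s['time'])
for c in('scene','wrist'):
    for t in('rod','collar_under','dispenser'):
        for b in boxes_of(t,c): print(c,t,b['score'],np.round(b['location'],4))
def cr(I,P,w=40,h=30):
    u,v=map(int,px(I,P));u=np.clip(u,w,640-w);v=np.clip(v,h,400-h);print(u-w,v-h);return cv2.resize(I['color'][v-h:v+h,u-w:u+w],(400,300),interpolation=cv2.INTER_CUBIC)
M=[p[0],p[1],.13]
cv2.imwrite('pics/c3.png',np.vstack([np.hstack([cr(S,[p[0],p[1],.16]),cr(T,M)]),cv2.resize(W['color'],(800,500))[200:500]])); 
import pickle;pickle.dump((S,T,W),open('v3.pkl','wb'))
E
```

```text
[ 0.5754609  -0.16727146  0.2692513 ] [-3.14141814e+00 -1.08324278e-03  1.57294436e+00] 0.16888293052410663 6.5667
scene rod 0.72 [0.3057 0.1707 0.1099]
scene rod 0.7 [ 0.5765 -0.1665  0.259 ]
scene rod 0.68 [0.8312 0.187  0.1065]
scene collar_under 0.53 [0.8342 0.1853 0.1095]
scene dispenser 0.97 [ 0.5843 -0.1518  0.0779]
wrist rod 0.78 [ 0.5744 -0.1613  0.2611]
wrist collar_under 0.71 [ 0.571  -0.1557  0.2585]
wrist dispenser 0.76 [ 0.5775 -0.1619  0.0891]
238 133
344 171
```

View pics/c3.png

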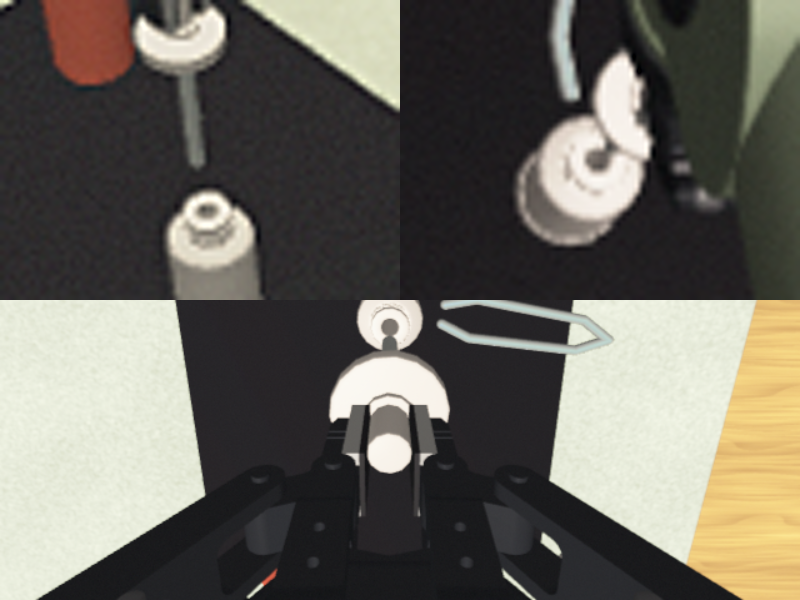

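The tip is just above and near the mouth: scene tip (277.6,166), bore (279.4,175.2). In the wrist view the bore is at about (311,182) with the shank end just below it. I'm enlarging the wrist view.

```bash
python3 - <<'E'
from h import *
import pickle;S,T,W=pickle.load(open('v3.pkl','rb'))
cv2.imwrite('pics/c4.png',np.hstack([cv2.resize(W['color'][160:210,286:336],(500,500),interpolation=cv2.INTER_CUBIC),cv2.resize(S['color'][150:200,264:294],(300,500),interpolation=cv2.INTER_CUBIC)]))
for z in(.148,.152):print('tip scene',at_z(S,277.2,165.6,z))
for z in(.106,.109,.112):print('mouth',z,at_z(S,279,174.8,z),at_z(W,311,181.4,z),at_z(T,383.2,202.7,z))
E
```

```text
tip scene [ 0.57517659 -0.17315828  0.148     ]
tip scene [ 0.57739082 -0.17023098  0.152     ]
mouth 0.106 [ 0.57369709 -0.17197616  0.106     ] [ 0.57507671 -0.1699303   0.106     ] [ 0.577084   -0.16878968  0.106     ]
mouth 0.109 [ 0.57528362 -0.16988939  0.109     ] [ 0.57508005 -0.16918389  0.109     ] [ 0.57655798 -0.16832344  0.109     ]
mouth 0.112 [ 0.57687016 -0.16780262  0.112     ] [ 0.5750834  -0.16843749  0.112     ] [ 0.57603197 -0.1678572   0.112     ]
```

View pics/c4.png

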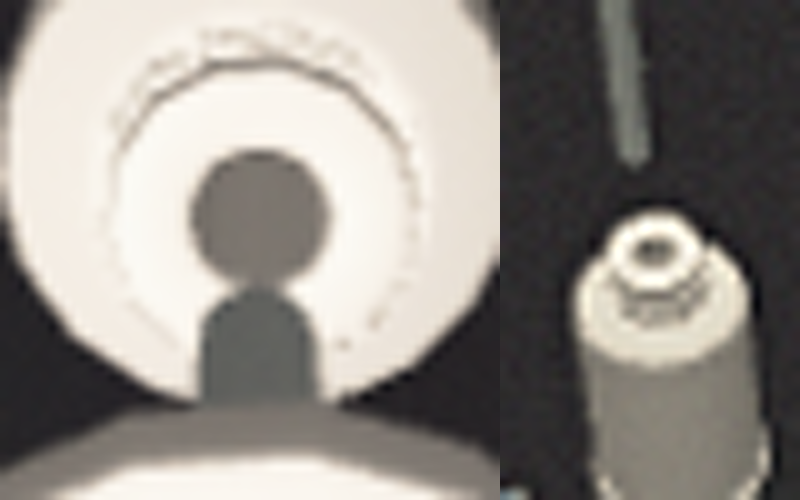

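Wrist: bore centre (311.3,181), tip end centre about (311.3,189.5), so they are aligned laterally.

```bash
python3 - <<'E'
from h import *
import pickle;S,T,W=pickle.load(open('v3.pkl','rb'))
print('mouth',at_z(W,311.3,181,.109),at_z(S,264+15.4-.5,150+25-.5,.109))
for z in(.148,.15,.152,.154):print(z,'tip W',at_z(W,311.3,189.5,z),'S',at_z(S,264+13.4-.5,150+16.1-.5,z))
print(robot.get_state()['position'])
E
```

```text
mouth [ 0.57536422 -0.16879293  0.109     ] [ 0.57467654 -0.17099833  0.109     ]
0.148 tip W [ 0.57538177 -0.16642206  0.148     ] S [ 0.57579422 -0.17380025  0.148     ]
0.15 tip W [ 0.57538204 -0.16587172  0.15      ] S [ 0.57689986 -0.17233507  0.15      ]
0.152 tip W [ 0.57538231 -0.16532138  0.152     ] S [ 0.57800551 -0.17086989  0.152     ]
0.154 tip W [ 0.57538257 -0.16477104  0.154     ] S [ 0.57911116 -0.16940471  0.154     ]
[ 0.57536538 -0.16840557  0.26953968]
```

Call:
apply_moves(series=[[[-0.002,0,0.02,0,0,0,1],[-0.004,0,0.05,0,0,0,1],[-0.004,0,0.08,0,0,0,1],[-0.004,0,0.1,0,0,0,1],[-0.004,0,0.12,0,0,0,1],[-0.004,0,0.13,0,0,0,1],[-0.004,0,0.13,0,0,0,1],[-0.004,0,0.13,0,0,0,1]]], grip_force=20)

```text
time: 7.53
position: [0.5753, -0.1704, 0.2304]
orientation: [-3.141, -0.0, 1.571]
force: [0.0, 0.6, -0.7]
finger_gap: 0.171
grip_force: 29.5
```

```bash
python3 - <<'E'
from h import *
W=viewer.get_image('wrist');S=viewer.get_image('scene');s=robot.get_state();print(s['position'],s['orientation'],s['force'],s['finger_gap'],s['time'])
a,b=map(int,px(W,[.5754,-.169,.109]));c,d=map(int,px(S,[.5754,-.169,.115]));print(a,b,c,d)
cv2.imwrite('pics/c5.png',np.hstack([cv2.resize(W['color'][b-25:b+25,a-20:a+20],(400,500),interpolation=cv2.INTER_CUBIC),cv2.resize(S['color'][d-25:d+25,c-20:c+20],(400,500),interpolation=cv2.INTER_CUBIC)]))
E
```

```text
[ 0.57546042 -0.17044981  0.2307631 ] [3.14102369e+00 9.83708474e-05 1.57117907e+00] [-0.41456239  0.35276329 -0.18771104] 0.17085691651851162 7.6333
311 189 279 173
```

View pics/c5.png

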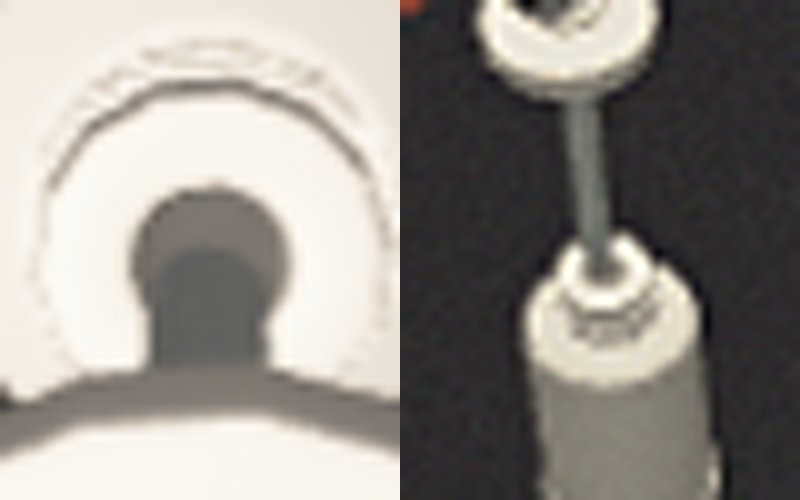

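The tip is centred over the bore in both views: wrist (211,262), scene crop (602,272). I'm sliding it in.

Call:
apply_moves(series=[[[0,0,0.01,0,0,0,1],[0,0,0.02,0,0,0,1],[0,0,0.03,0,0,0,1],[0,0,0.04,0,0,0,1],[0,0,0.05,0,0,0,1],[0,0,0.06,0,0,0,1],[0,0,0.07,0,0,0,1],[0,0,0.07,0,0,0,1]]])

```text
time: 8.3
position: [0.5751, -0.1704, 0.2087]
orientation: [-3.141, -0.0, 1.571]
force: [-0.2, -0.3, -0.7]
finger_gap: 0.172
grip_force: 29.5
```

Call:
apply_moves(series=[[[0,0,0.01,0,0,0,1],[0,0,0.02,0,0,0,1],[0,0,0.03,0,0,0,1],[0,0,0.04,0,0,0,1],[0,0,0.05,0,0,0,1],[0,0,0.06,0,0,0,1],[0,0,0.07,0,0,0,1],[0,0,0.07,0,0,0,1]]])

```text
time: 8.97
position: [0.5751, -0.1704, 0.1877]
orientation: [-3.141, -0.0, 1.571]
force: [0.2, 0.3, -1.6]
finger_gap: 0.171
grip_force: 29.5
```

Call:
apply_moves(series=[[[0,0,0.005,0,0,0,1],[0,0,0.01,0,0,0,1],[0,0,0.015,0,0,0,1],[0,0,0.02,0,0,0,1],[0,0,0.025,0,0,0,1],[0,0,0.03,0,0,0,1],[0,0,0.035,0,0,0,1],[0,0,0.035,0,0,0,1]]])

```text
time: 9.63
position: [0.5751, -0.1704, 0.1776]
orientation: [-3.141, -0.0, 1.571]
force: [-0.0, 0.8, -2.2]
finger_gap: 0.165
grip_force: 29.5
```

Call:
apply_moves(series=[[[0,0,0.004,0,0,0,1],[0,0,0.008,0,0,0,1],[0,0,0.012,0,0,0,1],[0,0,0.016,0,0,0,1],[0,0,0.02,0,0,0,1],[0,0,0.024,0,0,0,1],[0,0,0.027,0,0,0,1],[0,0,0.027,0,0,0,1]]])

```text
time: 10.3
position: [0.5752, -0.1704, 0.1696]
orientation: [-3.141, -0.0, 1.571]
force: [0.4, 0.3, -0.9]
finger_gap: 0.174
grip_force: 29.5
```

Call:
apply_moves(series=[[[0,0,0.004,0,0,0,1],[0,0,0.008,0,0,0,1],[0,0,0.012,0,0,0,1],[0,0,0.016,0,0,0,1],[0,0,0.02,0,0,0,1],[0,0,0.024,0,0,0,1],[0,0,0.027,0,0,0,1],[0,0,0.027,0,0,0,1]]])

```text
time: 10.97
position: [0.5754, -0.1704, 0.1617]
orientation: [3.141, 0.0, 1.571]
force: [0.1, 1.3, 3.2]
finger_gap: 0.171
grip_force: 29.8
```

Call:
apply_moves(series=[[[0,0,0.001,0,0,0,1],[0,0,0.002,0,0,0,1],[0,0,0.003,0,0,0,1],[0,0,0.004,0,0,0,1],[0,0,0.005,0,0,0,1],[0,0,0.006,0,0,0,1],[0,0,0.007,0,0,0,1],[0,0,0.007,0,0,0,1]]], grip_force=20)

```text
time: 11.63
position: [0.5753, -0.1704, 0.1595]
orientation: [3.142, -0.0, 1.571]
force: [1.1, 0.9, 3.8]
finger_gap: 0.172
grip_force: 30.0
```

Call:
apply_moves(series=[[[0,0,0.001,0,0,0,1],[0,0,0.002,0,0,0,1],[0,0,0.003,0,0,0,1],[0,0,0.004,0,0,0,1],[0,0,0.005,0,0,0,1],[0,0,0.006,0,0,0,1],[0,0,0.007,0,0,0,1],[0,0,0.007,0,0,0,1]]])

```text
time: 12.3
position: [0.5752, -0.1704, 0.1574]
orientation: [-3.142, -0.0, 1.571]
force: [0.5, 1.0, 4.8]
finger_gap: 0.174
grip_force: 30.0
```

Call:
apply_moves(series=[[[0,0,0.001,0,0,0,1],[0,0,0.002,0,0,0,1],[0,0,0.003,0,0,0,1],[0,0,0.004,0,0,0,1],[0,0,0.005,0,0,0,1],[0,0,0.006,0,0,0,1],[0,0,0.007,0,0,0,1],[0,0,0.007,0,0,0,1]]])

```text
time: 12.97
position: [0.5752, -0.1704, 0.1554]
orientation: [-3.142, -0.0, 1.571]
force: [1.2, 1.6, 4.5]
finger_gap: 0.174
grip_force: 30.0
```

Call:
apply_moves(series=[[[0,0,0.001,0,0,0,1],[0,0,0.002,0,0,0,1],[0,0,0.003,0,0,0,1],[0,0,0.004,0,0,0,1],[0,0,0.005,0,0,0,1],[0,0,0.006,0,0,0,1],[0,0,0.007,0,0,0,1],[0,0,0.007,0,0,0,1]]])

```text
time: 13.63
position: [0.5753, -0.1704, 0.1533]
orientation: [3.142, -0.0, 1.571]
force: [0.7, 1.6, 5.6]
finger_gap: 0.173
grip_force: 30.0
```

Call:
apply_moves(series=[[[0,0,0.001,0,0,0,1],[0,0,0.002,0,0,0,1],[0,0,0.003,0,0,0,1],[0,0,0.004,0,0,0,1],[0,0,0.005,0,0,0,1],[0,0,0.006,0,0,0,1],[0,0,0.007,0,0,0,1],[0,0,0.007,0,0,0,1]]])

```text
time: 14.3
position: [0.5753, -0.1704, 0.1512]
orientation: [-3.142, -0.0, 1.571]
force: [0.2, 1.0, 4.8]
finger_gap: 0.176
grip_force: 30.0
```

Call:
apply_moves(series=[[[0,0,0.001,0,0,0,1],[0,0,0.002,0,0,0,1],[0,0,0.003,0,0,0,1],[0,0,0.004,0,0,0,1],[0,0,0.005,0,0,0,1],[0,0,0.006,0,0,0,1],[0,0,0.007,0,0,0,1],[0,0,0.007,0,0,0,1]]])

```text
time: 14.97
position: [0.5753, -0.1703, 0.1491]
orientation: [3.142, -0.0, 1.571]
force: [-0.6, 0.9, 4.2]
finger_gap: 0.173
grip_force: 30.0
```

Call:
apply_moves(series=[[[0,0,0.001,0,0,0,1],[0,0,0.002,0,0,0,1],[0,0,0.003,0,0,0,1],[0,0,0.004,0,0,0,1],[0,0,0.005,0,0,0,1],[0,0,0.006,0,0,0,1],[0,0,0.007,0,0,0,1],[0,0,0.007,0,0,0,1]]])

```text
time: 15.63
position: [0.5752, -0.1703, 0.147]
orientation: [-3.142, -0.0, 1.571]
force: [0.5, 1.0, 4.1]
finger_gap: 0.17
grip_force: 30.0
```

Call:
apply_moves(series=[[[0,0,0.001,0,0,0,1],[0,0,0.002,0,0,0,1],[0,0,0.003,0,0,0,1],[0,0,0.004,0,0,0,1],[0,0,0.005,0,0,0,1],[0,0,0.006,0,0,0,1],[0,0,0.007,0,0,0,1],[0,0,0.007,0,0,0,1]]])

```text
time: 16.3
position: [0.5753, -0.1703, 0.1449]
orientation: [3.142, -0.0, 1.571]
force: [1.1, 2.5, 4.7]
finger_gap: 0.177
grip_force: 30.0
```

Call:
apply_moves(series=[[[0,0,0.001,0,0,0,1],[0,0,0.002,0,0,0,1],[0,0,0.003,0,0,0,1],[0,0,0.004,0,0,0,1],[0,0,0.005,0,0,0,1],[0,0,0.006,0,0,0,1],[0,0,0.007,0,0,0,1],[0,0,0.007,0,0,0,1]]])

```text
time: 16.97
position: [0.5753, -0.1703, 0.1428]
orientation: [-3.142, -0.0, 1.571]
force: [-0.3, 1.9, 5.7]
finger_gap: 0.163
grip_force: 30.2
```

Call:
apply_moves(series=[[[0,0,0.001,0,0,0,1],[0,0,0.002,0,0,0,1],[0,0,0.003,0,0,0,1],[0,0,0.004,0,0,0,1],[0,0,0.005,0,0,0,1],[0,0,0.006,0,0,0,1],[0,0,0.007,0,0,0,1],[0,0,0.007,0,0,0,1]]])

```text
time: 17.63
position: [0.5762, -0.1703, 0.1422]
orientation: [3.139, 0.0, 1.571]
force: [-2.4, 3.6, 24.6]
finger_gap: 0.17
grip_force: 32.1
```

It hit the hard stop, with force jumping from 5 to 25 N at TCP z 0.142. I'm backing off and releasing.

Call:
apply_moves(series=[[[0,0,-0.003,0,0,0,1],[0,0,-0.004,0,0,0,1],[0,0,-0.004,0,0,0,0.6],[0,0,-0.004,0,0,0,0.27],[0,0,-0.004,0,0,0,0.27],[0,0,-0.004,0,0,0,0.27],[0,0,-0.004,0,0,0,0.27],[0,0,-0.004,0,0,0,0.27]]])

```text
time: 18.3
position: [0.5752, -0.1705, 0.1418]
orientation: [-3.141, -0.0, 1.571]
force: [-1.2, -0.2, 0.4]
finger_gap: 0.365
grip_force: 0.0
```

```bash
python3 - <<'E'
from h import *
W=viewer.get_image('wrist');S=viewer.get_image('scene');s=robot.get_state();print(s['position'],s['force'],s['finger_gap'],s['time'])
c,d=map(int,px(S,[.5754,-.169,.13]))
cv2.imwrite('pics/c6.png',np.hstack([cv2.resize(W['color'][150:350,240:400],(400,500),interpolation=cv2.INTER_CUBIC),cv2.resize(S['color'][d-25:d+25,c-20:c+20],(400,500),interpolation=cv2.INTER_CUBIC)]))
E
```

```text
[ 0.57517939 -0.17045712  0.14181613] [ 0.1175535  -0.18411589  0.18460783] 0.3604792998565597 18.4
```

View pics/c6.png

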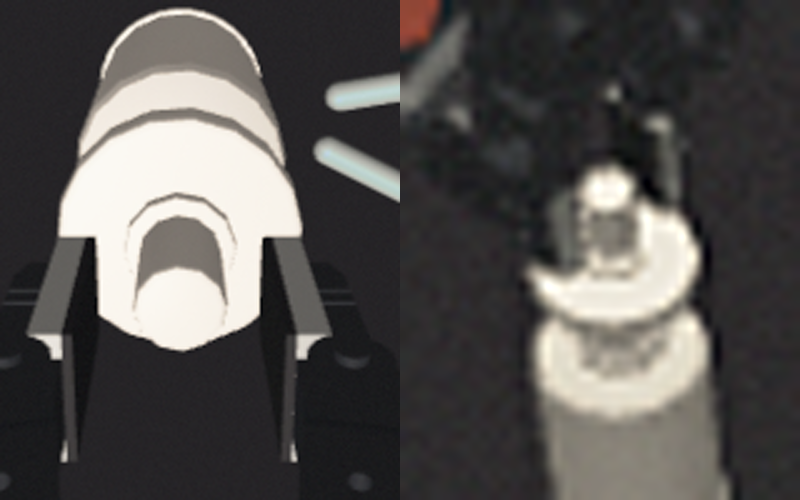

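The rod stands in the bore with the fingers clear either side of the head and above the collar (wrist crop about 180,300). Next I push the collar down.

Call:
apply_moves(series=[[[0,0,0.006,0,0,0,0.27],[0,0,0.012,0,0,0,0.27],[0,0,0.018,0,0,0,0.27],[0,0,0.024,0,0,0,0.27],[0,0,0.03,0,0,0,0.27],[0,0,0.036,0,0,0,0.27],[0,0,0.042,0,0,0,0.27],[0,0,0.042,0,0,0,0.27]]])

```text
time: 19.07
position: [0.5752, -0.1705, 0.129]
orientation: [-3.141, -0.0, 1.571]
force: [0.7, -0.7, 0.6]
finger_gap: 0.361
grip_force: 0.2
```

Call:
apply_moves(series=[[[0,0,0.002,0,0,0,0.27],[0,0,0.004,0,0,0,0.27],[0,0,0.006,0,0,0,0.27],[0,0,0.008,0,0,0,0.27],[0,0,0.01,0,0,0,0.27],[0,0,0.012,0,0,0,0.27],[0,0,0.014,0,0,0,0.27],[0,0,0.014,0,0,0,0.27]]])

```text
time: 19.73
position: [0.5752, -0.1705, 0.125]
orientation: [-3.142, -0.0, 1.571]
force: [-0.8, -1.0, 1.8]
finger_gap: 0.364
grip_force: 0.8
```

Call:
apply_moves(series=[[[0,0,0.001,0,0,0,0.27],[0,0,0.002,0,0,0,0.27],[0,0,0.003,0,0,0,0.27],[0,0,0.004,0,0,0,0.27],[0,0,0.005,0,0,0,0.27],[0,0,0.006,0,0,0,0.27],[0,0,0.007,0,0,0,0.27],[0,0,0.007,0,0,0,0.27]]])

```text
time: 20.4
position: [0.5752, -0.1705, 0.1229]
orientation: [-3.142, -0.0, 1.571]
force: [0.7, -1.3, 2.4]
finger_gap: 0.362
grip_force: 0.9
```

Call:
apply_moves(series=[[[0,0,0.001,0,0,0,0.27],[0,0,0.002,0,0,0,0.27],[0,0,0.003,0,0,0,0.27],[0,0,0.004,0,0,0,0.27],[0,0,0.005,0,0,0,0.27],[0,0,0.006,0,0,0,0.27],[0,0,0.007,0,0,0,0.27],[0,0,0.007,0,0,0,0.27]]])

```text
time: 21.07
position: [0.5753, -0.1708, 0.1216]
orientation: [3.141, 0.001, 1.571]
force: [-4.5, -1.5, 14.0]
finger_gap: 0.368
grip_force: 7.0
```

```bash
python3 - <<'E'
from h import *
W=viewer.get_image('wrist');S=viewer.get_image('scene');s=robot.get_state();print(s['position'],s['force'],s['finger_gap'],s['time'])
c,d=map(int,px(S,[.5754,-.169,.12]))
cv2.imwrite('pics/c7.png',np.hstack([cv2.resize(W['color'][150:350,240:400],(400,500),interpolation=cv2.INTER_CUBIC),cv2.resize(S['color'][d-25:d+25,c-20:c+20],(400,500),interpolation=cv2.INTER_CUBIC)]))
E
```

```text
[ 0.57533204 -0.17074169  0.12156414] [-4.6665444  -1.94172393 14.27923644] 0.3667806326255256 21.1667
```

View pics/c7.png

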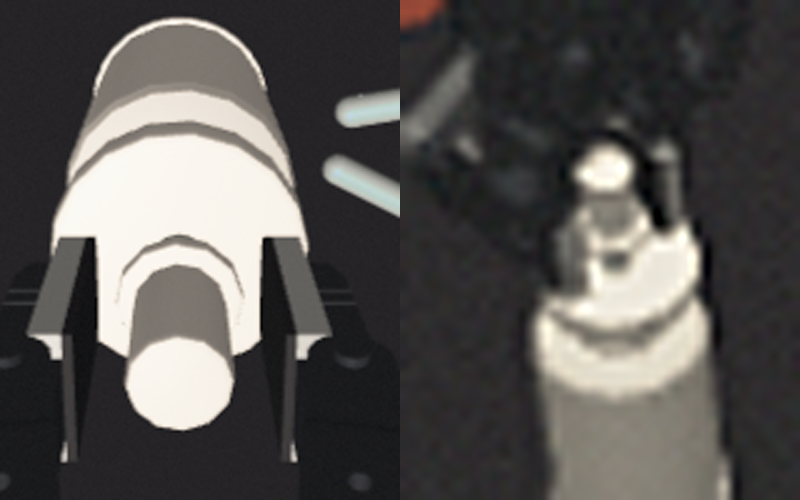

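```bash
python3 - <<'E'
from h import *
S=viewer.get_image('scene');s=robot.get_state();print(s['position'],s['force'],s['time'])
c,d=map(int,px(S,[.5754,-.169,.12]))
def low(z,r):
    t=np.linspace(0,6.28,200);P=np.array([px(S,[.5754+r*np.cos(a),-.169+r*np.sin(a),z]) for a in t]);P=(P-[c-20,d-25]+.5)*10
    return P[P[:,1].argmax()].round(),'x',P[:,0].min().round()+400,P[:,0].max().round()+400,'top',P[:,1].min().round()
for b in(.003,.006): 
    print('b',b,'body top',low(.08+b,.027))
    for h in(0,3,6): print(h,'under',low(.106+b+h/1e3,.025),'top',low(.116+b+h/1e3,.025))
    print('headtop exp',(px(S,[.5754,-.169,.1574+b])-[c-20,d-25]+.5)*10+[400,0])
E
```

```text
[ 0.57533535 -0.17077242  0.12159405] [-3.28222001 -1.60729225 13.05177624] 21.2167
b 0.003 body top (array([218., 407.]), 'x', np.float64(536.0), np.float64(711.0), 'top', np.float64(274.0))
0 under (array([211., 348.]), 'x', np.float64(534.0), np.float64(699.0), 'top', np.float64(223.0)) top (array([208., 326.]), 'x', np.float64(531.0), np.float64(697.0), 'top', np.float64(202.0))
3 under (array([210., 341.]), 'x', np.float64(533.0), np.float64(698.0), 'top', np.float64(217.0)) top (array([207., 320.]), 'x', np.float64(530.0), np.float64(696.0), 'top', np.float64(195.0))
6 under (array([209., 335.]), 'x', np.float64(532.0), np.float64(698.0), 'top', np.float64(210.0)) top (array([206., 313.]), 'x', np.float64(529.0), np.float64(695.0), 'top', np.float64(188.0))
headtop exp [602.38301312 170.25064558]
b 0.006 body top (array([217., 401.]), 'x', np.float64(535.0), np.float64(710.0), 'top', np.float64(267.0))
0 under (array([210., 341.]), 'x', np.float64(533.0), np.float64(698.0), 'top', np.float64(217.0)) top (array([207., 320.]), 'x', np.float64(530.0), np.float64(696.0), 'top', np.float64(195.0))
3 under (array([209., 335.]), 'x', np.float64(532.0), np.float64(698.0), 'top', np.float64(210.0)) top (array([206., 313.]), 'x', np.float64(529.0), np.float64(695.0), 'top', np.float64(188.0))
6 under (array([208., 329.]), 'x', np.float64(531.0), np.float64(697.0), 'top', np.float64(204.0)) top (array([206., 307.]), 'x', np.float64(528.0), np.float64(695.0), 'top', np.float64(182.0))
headtop exp [601.51466953 163.30599657]
```

```bash
python3 - <<'E'
from h import *
i=cv2.cvtColor(cv2.imread('pics/c7.png'),cv2.COLOR_BGR2GRAY)
for x in(595,610,625,640): print(x,[(y,int(i[y,x])) for y in range(260,440,5)])
E
```

```text
595 [(260, 212), (265, 251), (270, 254), (275, 253), (280, 252), (285, 245), (290, 227), (295, 217), (300, 226), (305, 239), (310, 244), (315, 234), (320, 212), (325, 177), (330, 137), (335, 114), (340, 118), (345, 147), (350, 183), (355, 215), (360, 223), (365, 221), (370, 222), (375, 220), (380, 223), (385, 211), (390, 183), (395, 152), (400, 137), (405, 130), (410, 128), (415, 129), (420, 131), (425, 132), (430, 131), (435, 130)]
610 [(260, 93), (265, 111), (270, 154), (275, 204), (280, 228), (285, 238), (290, 239), (295, 235), (300, 234), (305, 233), (310, 237), (315, 235), (320, 231), (325, 207), (330, 157), (335, 122), (340, 131), (345, 155), (350, 160), (355, 173), (360, 204), (365, 228), (370, 227), (375, 220), (380, 222), (385, 218), (390, 207), (395, 184), (400, 156), (405, 133), (410, 127), (415, 130), (420, 132), (425, 134), (430, 133), (435, 133)]
625 [(260, 112), (265, 139), (270, 174), (275, 211), (280, 229), (285, 237), (290, 235), (295, 231), (300, 233), (305, 235), (310, 240), (315, 231), (320, 208), (325, 174), (330, 140), (335, 122), (340, 127), (345, 149), (350, 165), (355, 187), (360, 211), (365, 228), (370, 227), (375, 221), (380, 223), (385, 216), (390, 195), (395, 167), (400, 146), (405, 131), (410, 127), (415, 129), (420, 131), (425, 133), (430, 133), (435, 132)]
640 [(260, 237), (265, 238), (270, 238), (275, 237), (280, 234), (285, 232), (290, 231), (295, 231), (300, 234), (305, 236), (310, 246), (315, 233), (320, 185), (325, 134), (330, 114), (335, 112), (340, 112), (345, 134), (350, 169), (355, 205), (360, 219), (365, 222), (370, 224), (375, 221), (380, 224), (385, 212), (390, 184), (395, 153), (400, 138), (405, 131), (410, 130), (415, 131), (420, 129), (425, 129), (430, 130), (435, 132)]
```

The collar top edge lies about 7 px above the dispenser's shoulder edge, as expected for a seated collar (8 px), and the force rose sharply. So the collar is on the mouth and I'm retreating.

Call:
apply_moves(series=[[[0,0,-0.004,0,0,0,0.27],[0,0,-0.01,0,0,0,0.1],[0,0,-0.02,0,0,0,0],[0,0,-0.05,0,0,0,0],[0,0,-0.1,0,0,0,0],[0,0,-0.18,0,0,0,0],[0,0,-0.26,0,0,0,0],[0,0,-0.3,0,0,0,0]]])

```text
time: 21.88
position: [0.5761, -0.1704, 0.2141]
orientation: [3.139, 0.001, 1.571]
force: [0.0, -0.9, 0.6]
finger_gap: 0.496
grip_force: 0.0
```

```bash
python3 - <<'E'
from h import *
S=viewer.get_image('scene');s=robot.get_state();print(s['position'],s['force'],s['time'])
c,d=map(int,px(S,[.5754,-.169,.12]))
i=cv2.resize(S['color'][d-25:d+25,c-20:c+20],(400,500),interpolation=cv2.INTER_CUBIC);i=cv2.cvtColor(i,cv2.COLOR_BGR2GRAY)
for x in(195,210,225): print(x,[(y,int(i[y,x])) for y in range(120,420,10)])
for x in(170,): print([(x,int(i[250,x])) for x in range(110,320,10)])
for t in('rod','collar_under'):
    for b in boxes_of(t,'scene'): print(t,b['score'],np.round(b['location'],4))
E
```

```text
[ 0.57663801 -0.17053025  0.21524549] [0.93843278 0.15656562 2.90565209] 21.9333
195 [(120, 42), (130, 31), (140, 49), (150, 143), (160, 234), (170, 251), (180, 246), (190, 165), (200, 115), (210, 123), (220, 117), (230, 160), (240, 210), (250, 171), (260, 188), (270, 237), (280, 234), (290, 230), (300, 232), (310, 243), (320, 192), (330, 121), (340, 121), (350, 184), (360, 223), (370, 222), (380, 222), (390, 180), (400, 137), (410, 128)]
210 [(120, 45), (130, 29), (140, 64), (150, 182), (160, 245), (170, 244), (180, 254), (190, 174), (200, 113), (210, 130), (220, 121), (230, 126), (240, 188), (250, 143), (260, 76), (270, 153), (280, 229), (290, 236), (300, 231), (310, 239), (320, 212), (330, 146), (340, 134), (350, 158), (360, 203), (370, 227), (380, 222), (390, 207), (400, 154), (410, 125)]
225 [(120, 42), (130, 42), (140, 28), (150, 81), (160, 207), (170, 253), (180, 191), (190, 120), (200, 117), (210, 124), (220, 115), (230, 151), (240, 228), (250, 166), (260, 107), (270, 176), (280, 230), (290, 235), (300, 231), (310, 240), (320, 207), (330, 139), (340, 133), (350, 165), (360, 209), (370, 227), (380, 223), (390, 194), (400, 146), (410, 129)]
[(110, 42), (120, 30), (130, 79), (140, 204), (150, 250), (160, 231), (170, 233), (180, 226), (190, 194), (200, 150), (210, 143), (220, 159), (230, 170), (240, 210), (250, 235), (260, 230), (270, 230), (280, 240), (290, 243), (300, 97), (310, 12)]
rod 0.79 [0.3027 0.172  0.1087]
rod 0.78 [0.8332 0.1846 0.1082]
rod 0.62 [ 0.5761 -0.1595  0.1214]
rod 0.44 [ 0.572  -0.0077  0.0167]
collar_under 0.63 [0.3057 0.1807 0.1114]
collar_under 0.58 [0.8296 0.1821 0.1109]
```

```bash
python3 -c "
from station import robot
print(robot.hand_in())"
```

```text
the job is handed in; nothing more can be done
None
```

The job is handed in; no verdict came back. The rod stands in the dispenser with the follower on its hard stop, about 89 mm below the mouth by arm position. The collar is down on the mouth by force and image, and the highest push I read was about 25 N.

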